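# Slide the vial caddy onto the sampler's rail

## Task

Push the loaded vial caddy across the sampler's deck so that it straddles the rail, centred, and on past the edge of the deck until it hangs level from the rail with its front gently up against the rubber buffer. The caddy is full, so keep it sliding: do not lift it or tip it over, do not ram the buffer, and leave the bottle, beaker and jar where they stand.

Things in the scene. Friction and masses are not known exactly. Their poses are not given: they have to be found in the camera images.
- station: Fixed low grey plinth of a sampler with a flat white deck, its top 80 mm above the bench: 270 mm deep (its x from -270 to 0), 340 mm wide (y from -170 to 170). Origin on the bench under the middle of the deck's far edge; x axis along the rail, away from the deck. A post (30 mm wide, 142 mm tall) carries the rail's far end; its near face is at x = 143 mm. Only the caddy stands on the deck.
- rail_tip (a point): Centre of the free end of the fixed round steel rail, 14 mm in diameter, 48 mm above the deck (rail top 55 mm above it) and 40 mm short of the deck's far edge, at the station's y = 0. From here the rail runs level along the station's x, out past the edge to the post.
- buffer: Black rubber disc 72 mm in diameter, 10 mm thick, fixed on the rail between the deck's edge and the post (near face 80 to 105 mm beyond the edge); rigid to the touch. Origin: centre of the face that looks back to the deck, on the rail's axis; x axis along the rail, away from the deck.
- caddy: Loose steel saddle caddy, 0.3 to 0.6 kg: inverted-U yoke with a pocket of amber vials on each side. Starts on the deck, turned and off to one side. Origin: centre of underside; x along its tunnel, towards the rail; z up. 56 mm long (x), 132 wide (y), 62 tall. Tunnel 60 mm wide, 58 high, open in front, behind and below. Pockets at y 30 to 66 mm either side, flat walls 44 high, vial caps to 53.
- caddy_front (a point): Middle of the caddy's front face, 28 mm ahead of its origin, 51 mm up: on the rail's axis once it hangs. Over the deck the strap (4 mm thick, flat) clears the rail by 3 mm; past the edge the caddy sinks 3 mm onto the rail. Each 5 mm that the rail is off the tunnel's middle tilts it about 0.1 rad. Pushed high or fast it may tip on the deck.
- wash_bottle: Bystander: white plastic bottle with a yellow cap, 64 mm diameter, 150 mm tall, on the bench to the left of the station. Origin: centre of its underside.
- beaker: Bystander: glass beaker 72 mm across the rim, 90 mm tall, on the bench to the right of the station. Origin: centre of its underside.
- jar: Bystander: amber jar with a blue cap, 60 mm diameter, 70 mm tall, on the bench beyond the station's far edge, left of the rail. Origin: centre of its underside.

How it is judged:
On the way, in this order (a step that is already met when the one before it is completed fails the run):
1. the caddy has left the deck and hangs from the rail, roughly level (x of caddy in the frame of station above 0.03 m and z of caddy in the frame of station between 0.066 and 0.084 m and angle between caddy's own z axis and vertical below 0.25 rad), for 0.1 s.
2. the caddy has been brought into contact with the buffer (contact force between caddy and buffer above 0.5 N), for 0.02 s.
At the end, for the whole second after the job is handed in: The caddy hangs at rest from the rail, wholly past the deck's edge (origin more than 30 mm beyond it, underside 66 to 84 mm above the bench), within 0.2 rad of level, the rail within 12 mm of its middle, its front within 4 mm of the buffer's face (x of caddy in the frame of station above 0.03 m and z of caddy in the frame of station between 0.066 and 0.084 m and angle between caddy's own z axis and vertical below 0.2 rad and x of caddy_front in the frame of buffer between -0.004 and 0.004 m and y of caddy_front in the frame of buffer between -0.012 and 0.012 m and linear speed of caddy below 0.02 m/s and angular speed of caddy below 0.2 rad/s); the robot touches nothing.
It fails at once if the caddy is lifted more than 18 mm above the deck (z of caddy in the frame of station above 0.098 m).
It fails at once if the caddy is tipped more than 0.45 rad (angle between caddy's own z axis and vertical above 0.45 rad).
It fails at once if the caddy is rammed into the buffer with more than 30 N (contact force between caddy and buffer above 30 N).
It fails at once if the bottle, beaker or jar is moved more than 20 mm or tipped (distance of any of wash_bottle, beaker, jar from where it was at the start of the episode above 0.02 m or angle between any of wash_bottle, beaker, jar's own z axis and vertical above 0.3 rad).
It also fails if it takes over 72 s, if anything falls off the work surface, if the arm or the gripper's body presses on something with over 40 N, if the wrist force passes 120 N, or if a joint passes its speed limit or range.

## Robot

A 6-joint arm with a two-finger parallel gripper is mounted at the origin on the work surface. World frame = base frame: x ahead of the robot, y to its left, z up, the work surface at z = 0. Lengths are in m, angles in rad, forces in N, time in s.
With the tool pointing down it reaches from about 0.25 to 0.8 m from the base axis. Payload 8.5 kg.
Tool frame: the origin (TCP) lies on the centre line of the jaws, within the pads' length; the fingertips stand 19 mm ahead of it and the grasp point (between the pads) is the TCP; z points along the fingers, y is the line along which they close (so a half turn about z gives the same grasp; the last joint's range is limited). The gripper opens to 85 mm and grips with 20 to 120 N. Pads are 22 mm wide; open, the fingers measure 114 mm over their backs; the gripper's body (76 mm by 85 mm) begins 54 mm behind the grasp point. The pads swing forward as they close: fully open they stand 13 mm farther back than shut.
Start: joints at [1.161, 0.238, -0.013, 1.319, 0, 1.571], TCP at [0.209, 0.481, 0.25] pointing down, gripper open.
Joint ranges: [-2.66, 2.66], [-1.03, 1.9], [-1.14, 1.46], [-1.82, 2.27], [-1.45, 1.34], [-3.14, 3.14]. Speed limits (rad/s): [2.22, 2.22, 2.79, 3.14, 3.14, 3.14].

## Interface

Orientations are given as [roll, pitch, yaw] about the fixed x, y, z axes, in that order (R = Rz(yaw) Ry(pitch) Rx(roll)).
In Python, from bench import robot gives the robot as it stands.
- The arm moves only by the tool play_rows, never from a script. Its argument "targets" is one flat list of numbers, 4 for each row, row after row: the shift along the tool's x, y, z each as a share of 0.15 m, from -1 to 1, then the turn about the tool's z as a share of 90 degrees, from -1 to 1. In form: [tx, ty, tz, turn, tx, ty, tz, turn, ...]. A call has 1 to 12 rows; each row shifts and turns the commanded pose from where the row before left it, along the tool's axes as they then stand; what a row does not reach is not made up. A row lasts 1/12 s, in which the tool goes at most 41.7 mm and 7.16 degrees, less where a joint would pass 70% of its speed; a pose out of reach is approached as far as the arm can. A call with a number of a shift or a turn outside -1 to 1 is refused whole. A call with a gripper value outside its range is refused whole. "fingers" is the opening, from 0 (shut) to 1 (fully open), set as the call begins (left out, the last holds). The fingers move at their own pace and stop on an object; "force" is the grip in N (left out, the last holds). Time passes only in rows, so rows that do not move let the fingers close. It gives the time, the measured TCP pose, the force, the opening and the grip force at its end, in the units of the state.
- robot.state(): the state, without advancing time (a new reading comes with each control period).
- robot.snapshot(name): name is "scene" or "top" or "wrist"; returns a dict with "frame" (420x560x3 uint8, red, green, blue), "range_z" (420x560 float32, m along the optical axis (not along the pixel's ray), 0 where there is no reading), "vfov" (degrees; the focal length in pixels is half the picture's height over the tangent of half this angle, whatever the lens; pixels are square), "cx", "cy" (the principal point, pixels), "distortion" ([k1, k2, p1, p2, k3] as OpenCV has them; the pictures are not rectified), "extrinsics" (4x4, takes a point from world to camera coordinates); the wrist camera has in their place "tool_from_camera" (4x4, takes a point from camera to tool coordinates, whose origin is the TCP and whose axes are the flange's). Camera axes: x right, y up, looking along -z (the intrinsics and any distortion apply to the point x, -y, -z); pixel columns grow to the right and rows downward; lengths in m; the calibration is good to about 2 mm. A picture is of the moment at which its call begins: read the wrist's pose just before it.
- robot.close_job(): hands the job in; it is judged then, once.
The state is a dict: "time_s": time; "joint_pos": joint angles; "joint_vel": joint speeds; "joint_torque": joint torques, N m; "eef_pos": TCP position; "tcp_rot": TCP orientation; "wrist_force": force on the tool from outside, world axes, zero at the start; "ft_torque": the same for the moment, N m; "finger_gap": opening from 0.0 (shut) to 1.0 (fully open); "grasp_force": force on a finger pad.
Only numpy, scipy, OpenCV 4.12 (cv2) and the standard library are available. Lean on these libraries where they do the work, as an engineer would, in place of code of your own. Each camera call takes 0.05 s, during which the arm holds its last target. There are 200 camera calls.

## Working session

There is one attempt and no reset: what is moved stays moved. The work goes in short steps, Python scripts to look and compute and a tool call to move; the robot and the scene stay as the last step left them, time stands still between calls to the robot, and variables do not carry over. Pictures are saved under pics/ and viewed, at most 10 in all, crops included, and the job is handed in when it is done.

Besides the shell and the picture viewer there is one more tool, called in YAML: its name, and indented under it one key for each argument. play_rows: Moves the arm, as the interface text tells. Its arguments: {"type":"object","properties":{"targets":{"type":"array","items":{"type":"number"}},"fingers":{"type":"number"},"force":{"type":"number"}},"required":["targets"]}

```bash
ls; mkdir -p pics; cat > h.py <<'E'
import numpy as np, cv2
from bench import robot
def K(s):
    f=210/np.tan(np.radians(s["vfov"])/2)
    return np.array([[f,0,s["cx"]],[0,f,s["cy"]],[0,0,1]])
def cam2world(s):
    return np.linalg.inv(np.array(s["extrinsics"]))
def cloud(s,T=None):
    T=cam2world(s) if T is None else T
    h,w=s["range_z"].shape
    v,u=np.mgrid[:h,:w]
    p=cv2.undistortPoints(np.stack([u,v],-1).reshape(-1,1,2).astype(np.float64),K(s),np.array(s["distortion"],float)).reshape(-1,2)
    z=s["range_z"].reshape(-1)
    P=np.stack([p[:,0]*z,-p[:,1]*z,-z],1)
    W=P@T[:3,:3].T+T[:3,3]
    W[z==0]=np.nan
    return W.reshape(h,w,3)
def save(s,n): cv2.imwrite(f"pics/{n}.png",s["frame"][:,:,::-1])
E
python3 - <<'E'
from h import *
for n in("scene","top"):
    s=robot.snapshot(n); save(s,n); np.savez(n+".npz",W=cloud(s),f=s["frame"])
    print(n,s["vfov"],s["distortion"],cam2world(s)[:3,3],(s["range_z"]>0).mean())
print(robot.state())
E
```

```text
pics
scene 55.454511805079704 [-0.03223634  0.          0.          0.          0.        ] [ 1.22394013 -0.12125998  0.82692386] 0.9961607142857143
top 54.14410086407778 [-0.06903858  0.          0.          0.          0.        ] [0.53190858 0.03460402 1.01015484] 0.9958545918367347
{'time_s': 0.1, 'joint_pos': array([ 1.16100856e+00,  2.38728302e-01, -1.41478097e-02,  1.31918271e+00,
       -1.12748462e-05,  1.57084284e+00]), 'joint_vel': array([-0.00121391, -0.00233129,  0.0004431 ,  0.00021816, -0.00012539,
       -0.00061676]), 'joint_torque': array([-4.98786867e-04, -5.39718318e+01,  3.46999633e+01,  1.33428758e-02,
       -5.56684120e-05,  1.92711008e-05]), 'eef_pos': array([0.20903893, 0.48122824, 0.24974656]), 'tcp_rot': array([-3.14033016e+00,  1.13335544e-05,  2.73175839e+00]), 'wrist_force': array([ 0.37719674,  0.30135939, -0.00893166]), 'ft_torque': array([ 0.01722838, -0.01155854, -0.03795511]), 'grasp_force': 0.0, 'finger_gap': 0.9974384128335072}
```

View pics/top.png

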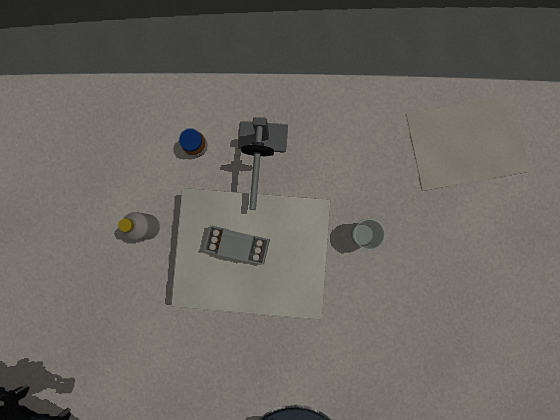

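View pics/scene.png

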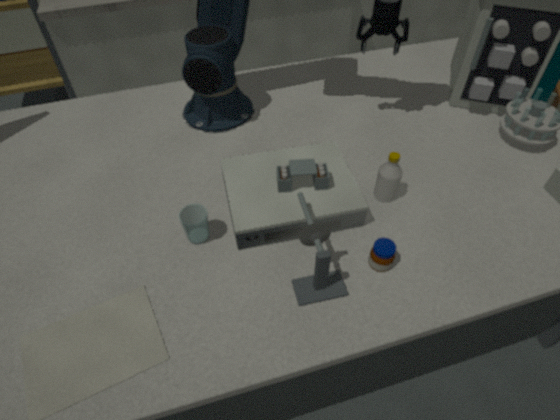

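The top view shows the deck at about (170..330, 190..318), with the caddy at (236,245) turned and left of the rail. The rail tip is at (253,208), the buffer at (257,150), the jar at (192,140), the bottle at (135,226) and the beaker at (368,234). Next I measure them with depth.

```bash
cat >> h.py <<'E'
def rect(P):
    (c,wh,a)=cv2.minAreaRect(P.astype(np.float32)*1000); return np.round(c,1),np.round(wh,1),round(a,2)
def caddy(W,f):
    "top strap of caddy: z .136-.150, neutral grey; returns rect of all points above deck"
    m=(W[...,2]>.137)&(W[...,2]<.150)
    return m
E
python3 - <<'E'
from h import *
d=np.load("top.npz");W=d["W"]
roi=np.zeros(W.shape[:2],bool);roi[100:330,100:400]=True
deck=roi&(abs(W[...,2]-.08)<.006)
n,l,st,_=cv2.connectedComponentsWithStats(cv2.morphologyEx(deck.astype(np.uint8),cv2.MORPH_OPEN,np.ones((3,3))))
i=1+st[1:,4].argmax();print("deck",st[i],rect(W[l==i][:,:2]),np.nanmedian(W[l==i][:,2]))
for nm,(r0,r1,c0,c1),(a,b) in [("strap",(215,275,190,285),(.136,.15)),("caddyall",(215,275,190,285),(.1,.15)),("rail",(160,212,240,270),(.12,.14)),("buffer+",(110,165,235,290),(.05,.2)),("bottle",(200,250,110,165),(.03,.2)),("beaker",(210,255,325,390),(.05,.12)),("jar",(120,165,170,215),(.03,.1))]:
    m=np.zeros(W.shape[:2],bool);m[r0:r1,c0:c1]=True
    m&=(W[...,2]>a)&(W[...,2]<b)
    P=W[m];print(nm,len(P),rect(P[:,:2]),np.round(np.median(P,0),4),P[:,2].max())
m=np.zeros(W.shape[:2],bool);m[160:205,240:270]=True;m&=(W[...,2]>.12)&(W[...,2]<.142)
print(cv2.fitLine(W[m][:,:2].astype(np.float32),cv2.DIST_HUBER,0,.01,.01).ravel())
for r in range(116,168,3): 
  print(r,[ (round(float(x),3),round(float(y),3),round(float(z),3)) for x,y,z in W[r,252:264:4]])
f=d["f"][100:280,160:300];cv2.imwrite("pics/crop.png",cv2.resize(f,None,fx=4,fy=3.3,interpolation=2)[:,:,::-1])
E
```

```text
deck [  172   188   158   131 16031] (array([496.6, 111.6]), array([341.4, 269.4]), 86.69) 0.07963840854255388
strap 833 (array([516.2, 147.1]), array([82.7, 56.1]), 78.08) [0.5144 0.1386 0.1416] 0.1455615189903674
caddyall 1340 (array([514.6, 139.3]), array([132.9,  56.2]), 77.89) [0.5145 0.1394 0.1403] 0.1455615189903674
rail 322 (array([645. , 102.5]), array([ 14.2, 107.4]), 86.7) [0.6446 0.102  0.1332] 0.13818013215856084
buffer+ 699 (array([740., 103.]), array([101.9,  68.9]), 13.53) [0.7242 0.0953 0.1367] 0.16663276933107862
bottle 838 (array([551.6, 372.2]), array([62.3, 57.7]), 0.3) [0.5502 0.3629 0.1025] 0.15363834321624315
beaker 481 (array([ 547.8, -122.1]), array([ 99.4, 131.7]), 0.91) [ 0.5488 -0.1515  0.0803] 0.09347328876907846
jar 537 (array([756.9, 259.8]), array([55.8, 54.1]), 3.44) [0.7535 0.2577 0.0686] 0.07433988129323976
[ 0.99817073 -0.06045797  0.6450417   0.10195507]
116 [(0.836, 0.123, -0.003), (0.836, 0.113, -0.002), (0.837, 0.103, -0.003)]
119 [(0.827, 0.122, 0.002), (0.786, 0.101, 0.142), (0.786, 0.093, 0.144)]
122 [(0.818, 0.122, 0.007), (0.78, 0.101, 0.
[... 413 characters left out ...]
013), (0.742, 0.101, 0.132), (0.742, 0.092, 0.134)]
143 [(0.735, 0.109, 0.134), (0.734, 0.1, 0.14), (0.734, 0.092, 0.139)]
146 [(0.722, 0.107, 0.161), (0.722, 0.098, 0.162), (0.722, 0.09, 0.163)]
149 [(0.717, 0.107, 0.158), (0.716, 0.098, 0.163), (0.716, 0.09, 0.162)]
152 [(0.716, 0.109, 0.13), (0.716, 0.1, 0.132), (0.715, 0.091, 0.136)]
155 [(0.735, 0.12, 0.001), (0.709, 0.1, 0.135), (0.716, 0.093, 0.101)]
158 [(0.728, 0.119, 0.002), (0.702, 0.099, 0.138), (0.728, 0.1, 0.002)]
161 [(0.72, 0.119, 0.004), (0.696, 0.1, 0.132), (0.721, 0.1, -0.003)]
164 [(0.714, 0.12, -0.005), (0.689, 0.099, 0.134), (0.713, 0.099, -0.001)]
167 [(0.705, 0.119, 0.002), (0.682, 0.099, 0.134), (0.706, 0.099, -0.0)]
```

View pics/crop.png

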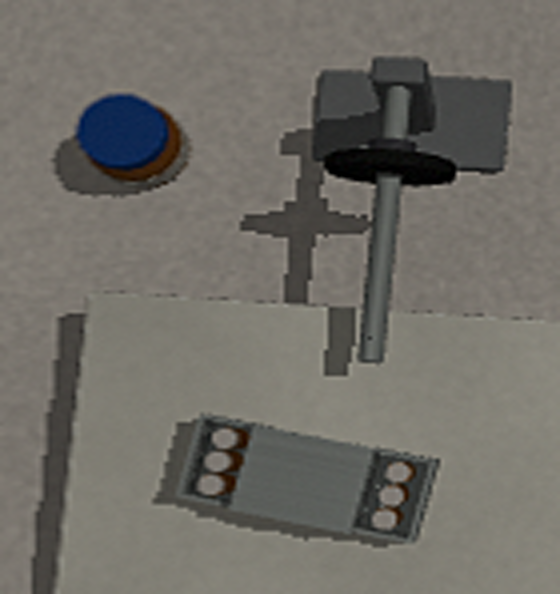

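The crop shows the caddy's left end turned towards the rail side, rotated about 9° clockwise relative to the station. It sits about 29 mm left of the rail and short of its tip.

Plan:
1. Grip the left pocket lightly along the caddy's length.
2. Slide and turn the caddy flat onto the rail line.
3. Push from behind with open fingers straddling the rail.

```bash
cat >> h.py <<'E'
A=np.radians(-3.4); E0=np.array([.6314,.1028]); X=np.array([np.cos(A),np.sin(A)]); Y=np.array([-np.sin(A),np.cos(A)])
def st2w(x,y): return E0+x*X+y*Y
def w2st(p): d=np.asarray(p)[:2]-E0; return np.array([d@X,d@Y])
def go(xy,z,yawdeg):
    "tool-frame shares: translate (present axes) then turn"
    s=robot.state(); y=s["tcp_rot"][2]; d=np.r_[xy,z]-s["eef_pos"]
    c,n=np.cos(y),np.sin(y)
    t=np.array([d[0]*c+d[1]*n, d[0]*n-d[1]*c, -d[2]])/.15
    turn=-(np.radians(yawdeg)-y); turn=(turn+np.pi)%(2*np.pi)-np.pi
    print("shares",np.round(t,3),"turn",round(turn/(np.pi/2),3),"at st",np.round(w2st(s["eef_pos"]),4),round(s["eef_pos"][2],4),"yaw",round(np.degrees(y),2),"F",np.round(s["wrist_force"],1),"t",round(s["time_s"],1))
E
python3 -c "
from h import *
go([.5247,.1862],.25,77.9)"
```

```text
shares [-2.714e+00 -9.650e-01 -2.000e-03] turn 0.874 at st [-0.4441  0.3527] 0.2497 yaw 156.52 F [ 0.4  0.3 -0. ] t 0.1
```

play_rows:
  targets: [-0.226,-0.08,0,0,-0.226,-0.08,0,0,-0.226,-0.08,0,0,-0.226,-0.08,0,0,-0.226,-0.08,0,0,-0.226,-0.08,0,0,-0.226,-0.08,0,0,-0.226,-0.08,0,0,-0.226,-0.08,0,0,-0.226,-0.08,0,0,-0.226,-0.08,0,0,-0.226,-0.08,0,0]
  fingers: 1

```text
time_s: 1.1
eef_pos: [0.5258, 0.1857, 0.25]
tcp_rot: [-3.141, -0.0, 2.732]
wrist_force: [0.9, 1.0, 0.0]
finger_gap: 1.0
grasp_force: 0.0
```

play_rows:
  targets: [0,0,0,0.075,0,0,0,0.075,0,0,0,0.075,0,0,0,0.075,0,0,0,0.075,0,0,0,0.075,0,0,0,0.075,0,0,0,0.075,0,0,0,0.075,0,0,0,0.075,0,0,0,0.075,0,0,0,0.049]

```text
time_s: 2.1
eef_pos: [0.5247, 0.1873, 0.2499]
tcp_rot: [-3.141, 0.001, 1.352]
wrist_force: [0.6, 0.8, 0.4]
finger_gap: 1.003
grasp_force: 0.0
```

```bash
python3 -c "
from h import *
go([.5247,.1862],.16,77.9)
s=robot.snapshot('wrist'); save(s,'w1')
st=robot.state(); from scipy.spatial.transform import Rotation as R
T=np.eye(4);T[:3,:3]=R.from_euler('xyz',st['tcp_rot']).as_matrix();T[:3,3]=st['eef_pos']
W=cloud(s,T@np.array(s['tool_from_camera']))
m=(W[...,2]>.1)&(W[...,2]<.15)&(np.hypot(W[...,0]-.51,W[...,1]-.14)<.1)
print(m.sum(),rect(W[m][:,:2]))
"
```

```text
shares [-0.007  0.001  0.599] turn -0.005 at st [-0.1115  0.078 ] 0.2499 yaw 77.49 F [0.6 0.8 0.4] t 2.1
10889 (array([547.7, 132.4]), array([133.1, 122.1]), 77.66)
```

View pics/w1.png

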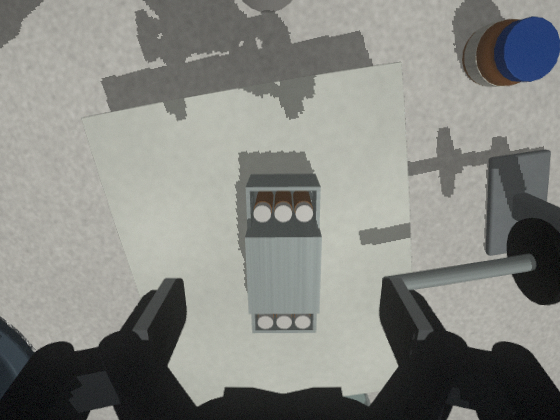

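The wrist view shows the caddy (247–320, 180–332) centred between the fingers, with the left pocket at the top. I descend and grip gently.

play_rows:
  targets: [0,0,0.15,0,0,0,0.15,0,0,0,0.15,0,0,0,0.15,0,0,0,0.15,0,0,0,0.1,0,0,0,0.05,0,0,0,0,0]

```text
time_s: 2.82
eef_pos: [0.5239, 0.187, 0.1136]
tcp_rot: [-3.139, 0.002, 1.36]
wrist_force: [-0.5, -0.1, -0.0]
finger_gap: 0.999
grasp_force: 0.0
```

play_rows:
  targets: [0,0,0,0,0,0,0,0,0,0,0,0,0,0,0,0,0,0,0,0,0,0,0,0,0,0,0,0,0,0,0,0,0,0,0,0,0,0,0,0]
  fingers: 0.5
  force: 20

```text
time_s: 3.65
eef_pos: [0.5256, 0.1876, 0.1165]
tcp_rot: [3.14, -0.001, 1.359]
wrist_force: [-0.8, 0.0, 6.0]
finger_gap: 0.653
grasp_force: 23.4
```

```bash
cat >> h.py <<'E'
def look(c):
    "caddy rect in station frame from top view; c = approx world centre"
    s=robot.snapshot("top"); W=cloud(s)
    m=(W[...,2]>.1)&(W[...,2]<.148)&(np.hypot(W[...,0]-c[0],W[...,1]-c[1])<.1)
    return s,W,m
E
python3 -c "
from h import *
print(robot.state()['finger_gap'],robot.state()['grasp_force'])
go(st2w(-.085,.048),.114,86.6)
s,W,m=look([.515,.14]); cv2.imwrite('pics/t2.png',cv2.resize(s['frame'][130:290,160:320],None,fx=3.5,fy=3.5,interpolation=2)[:,:,::-1])
"
```

```text
0.6533823762262299 23.379834294319153
shares [-0.174  0.2    0.017] turn -0.097 at st [-0.1106  0.0784] 0.1165 yaw 77.87 F [-0.8  0.   6. ] t 3.6
```

View pics/t2.png

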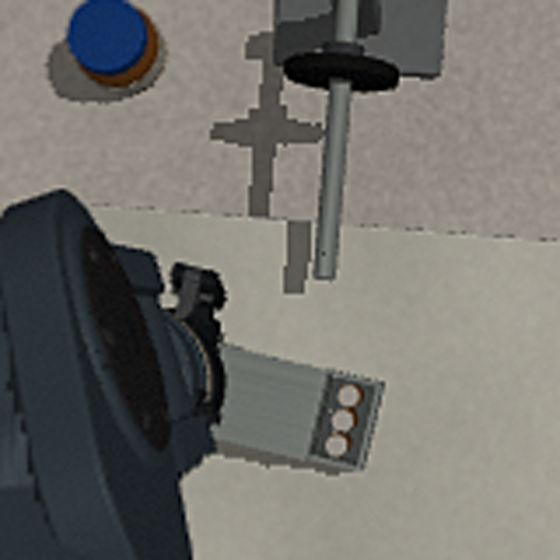

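The caddy is gripped at the left pocket, with the right pocket at (345,420) and the rail tip at (325,275) in the crop. I relieve the 6 N down-press, turn, then slide.

play_rows:
  targets: [0,0,-0.008,0,0,0,-0.006,-0.02,0,0,0,-0.02,0,0,0,-0.02,0,0,0,-0.02,0,0,0,-0.017,0,0,0,0,0,0,0,0]

```text
time_s: 4.37
eef_pos: [0.5247, 0.1872, 0.1172]
tcp_rot: [-3.141, 0.0, 1.51]
wrist_force: [0.6, 0.2, -4.2]
finger_gap: 0.656
grasp_force: 22.4
```

```bash
python3 -c "
from h import *
go(st2w(-.085,.048),.1165,86.6)
s,W,m=look([.515,.14]); cv2.imwrite('pics/t3.png',cv2.resize(s['frame'][130:290,160:320],None,fx=3.5,fy=3.5,interpolation=2)[:,:,::-1])
"
```

```text
shares [-0.199  0.177  0.005] turn -0.001 at st [-0.1115  0.0779] 0.1172 yaw 86.54 F [ 0.6  0.2 -4.2] t 4.4
```

play_rows:
  targets: [0,0,0.005,0,-0.02,0.018,0,0,-0.02,0.018,0,0,-0.02,0.018,0,0,-0.02,0.018,0,0,-0.02,0.018,0,0,-0.02,0.018,0,0,-0.02,0.018,0,0,-0.02,0.018,0,0,-0.02,0.018,0,0,-0.02,0.018,0,0,0,0,0,0]

```text
time_s: 5.42
eef_pos: [0.5507, 0.1549, 0.1166]
tcp_rot: [3.141, 0.001, 1.511]
wrist_force: [1.6, -1.5, -1.4]
finger_gap: 0.651
grasp_force: 22.6
```

```bash
python3 -c "
from h import *
go(st2w(-.085,.048),.1165,86.6)
s,W,m=look(st2w(-.085,0)); cv2.imwrite('pics/t4.png',cv2.resize(s['frame'][130:290,160:320],None,fx=3.5,fy=3.5,interpolation=2)[:,:,::-1])
"
```

```text
shares [ 0.005 -0.009  0.001] turn -0.001 at st [-0.0837  0.0473] 0.1166 yaw 86.55 F [ 1.6 -1.5 -1.4] t 5.4
```

View pics/t4.png

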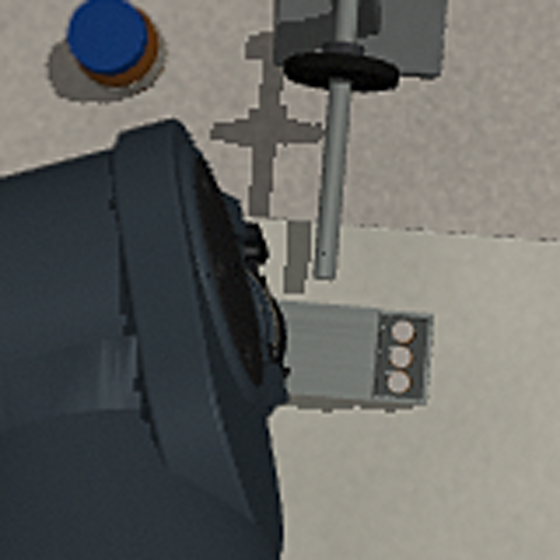

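The caddy now looks square to the rail, its front just short of the tip (325,275). I release, rise, and measure the whole caddy.

play_rows:
  targets: [0,0,0,0,0,0,0,0,0,0,0,0,0,0,0,0,0,0,0,0,0,0,0,0]
  fingers: 1

```text
time_s: 5.97
eef_pos: [0.5501, 0.1559, 0.1167]
tcp_rot: [3.141, 0.0, 1.511]
wrist_force: [-0.1, 0.2, -0.0]
finger_gap: 0.999
grasp_force: 0.0
```

play_rows:
  targets: [0,0,-0.1,0,0,0,-0.15,0,0,0,-0.15,0,0,0,-0.15,0,0,0,-0.15,0,0.25,0,0,0,0.25,0,0,0,0.25,0,0,0,0.25,0,0,0]

```text
time_s: 6.72
eef_pos: [0.559, 0.307, 0.222]
tcp_rot: [3.141, -0.0, 1.511]
wrist_force: [0.7, -0.1, -0.0]
finger_gap: 1.002
grasp_force: 0.0
```

```bash
cat >> h.py <<'E'
def report(c):
    s,W,m=look(c)
    n,l,stt,_=cv2.connectedComponentsWithStats(m.astype(np.uint8))
    S=lambda P: np.stack([(P[:,:2]-E0)@X,(P[:,:2]-E0)@Y],1)
    r=S(W[m&(W[...,2]<.139)&(abs((W[...,:2]-E0)@Y)<.009)]) # rail
    Q=S(W[m]); Q=Q[abs(Q[:,1]-0)<.09]
    k=abs(Q[:,1])>.012; print("caddy (st mm)",rect(Q[k]))
    st=S(W[m&(W[...,2]>.1385)]); print("strap mm",rect(st[abs(st[:,1])>.012]), "yrange",np.percentile(Q[k][:,1],[.5,99.5])*1000)
    M=(W[...,2]>.12)&(W[...,2]<.145); P=S(W[M]); P=P[(abs(P[:,1])<.015)&(P[:,0]>.0)&(P[:,0]<.07)]
    print("rail y mm",np.median(P[:,1])*1000 if len(P) else None,rect(P) if len(P)>5 else "")
    return s,W
E
python3 -c "
from h import *
go(st2w(-.19,0),.2,176.6)
report(st2w(-.085,0))
"
```

```text
shares [-1.331 -0.703  0.147] turn -1.001 at st [-0.0844  0.1995] 0.222 yaw 86.55 F [ 0.7 -0.1 -0. ] t 6.7
caddy (st mm) (array([-84.1,  -2.3]), array([132.3,  55.9]), 89.84)
strap mm (array([-84.1,  -2.2]), array([55.8, 66.5]), 0.0) yrange [-68.14180406  63.15453273]
rail y mm 0.08190745805155665 (array([35.2,  0.5]), array([68.8, 13.9]), 0.56)
```

The caddy is square and within 2.5 mm of the rail. I move behind it and turn the jaws across the rail.

```bash
python3 -c "
from h import *
go(st2w(-.175,-.002),.2,176.6)"
```

```text
shares [-1.384 -0.606  0.141] turn -0.998 at st [-0.0847  0.2058] 0.2212 yaw 86.76 F [-1.3  2.2 -0.8] t 6.8
```

play_rows:
  targets: [0,-0.2,0,-0.078,0,0,0,-0.078,0,0,0,-0.078,0,0,0,-0.078,0,0,0,-0.078,0,0,0,-0.078,0,0,0,-0.078,0,0,0,-0.078,0,0,0,-0.078,0,0,0,-0.078,0,0,0,-0.078,0,0,0,-0.078]

```text
time_s: 7.77
eef_pos: [0.529, 0.3073, 0.2216]
tcp_rot: [-3.142, -0.0, 2.988]
wrist_force: [-0.2, 0.1, -0.4]
finger_gap: 1.001
grasp_force: 0.0
```

```bash
python3 -c "
from h import *
go(st2w(-.175,-.002),.2,176.6)"
```

```text
shares [ 0.277 -1.366  0.144] turn -0.06 at st [-0.1143  0.1981] 0.2216 yaw 171.18 F [-0.2  0.1 -0.4] t 7.8
```

play_rows:
  targets: [0.04,-0.195,0,0,0.04,-0.195,0,0,0.04,-0.195,0,0,0.04,-0.195,0,0,0.04,-0.195,0,0,0.04,-0.195,0,0,0.04,-0.195,0,0,0,0,0,-0.06,0,0,0,0]

```text
time_s: 8.52
eef_pos: [0.4545, 0.1106, 0.2221]
tcp_rot: [3.142, 0.001, 3.078]
wrist_force: [0.4, 0.1, -0.1]
finger_gap: 1.002
grasp_force: 0.0
```

```bash
python3 -c "
from h import *
go(st2w(-.175,-.002),.113,176.6)"
```

```text
shares [-0.014  0.005  0.727] turn -0.003 at st [-0.177  -0.0027] 0.2221 yaw 176.34 F [ 0.4  0.1 -0.1] t 8.5
```

play_rows:
  targets: [0,0,0.15,0,0,0,0.15,0,0,0,0.15,0,0,0,0.15,0,0,0,0.1,0,0,0,0.027,-0.003,-0.1,0,0,0,-0.1,0,0,0,-0.1,0,0,0,0,0,0,0,0,0,0,0]

```text
time_s: 9.43
eef_pos: [0.5005, 0.1095, 0.1129]
tcp_rot: [3.141, 0.0, 3.08]
wrist_force: [0.0, 0.3, 0.9]
finger_gap: 0.995
grasp_force: 0.0
```

```bash
python3 -c "
from h import *
go(st2w(-.095,-.002),.113,176.6)
s,W=report(st2w(-.085,0)); cv2.imwrite('pics/t5.png',cv2.resize(s['frame'][130:290,160:320],None,fx=3.5,fy=3.5,interpolation=2)[:,:,::-1])"
```

```text
shares [-0.24  -0.006 -0.001] turn -0.002 at st [-0.1311 -0.0011] 0.1129 yaw 176.45 F [0.  0.3 0.9] t 9.4
caddy (st mm) (array([-84.1,  -2.6]), array([131.6,  56. ]), 89.83)
strap mm (array([-77.3, -31.9]), array([53.5, 19.4]), 23.31) yrange [-68.37498811  62.88469089]
rail y mm 0.022642328543888934 (array([35.3,  0.5]), array([69.1, 14. ]), 0.34)
```

View pics/t5.png

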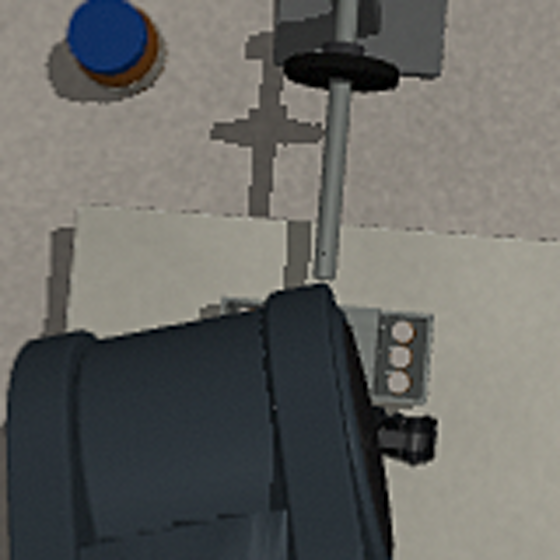

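The right finger at (410,437) stands just behind the caddy, and the fingers straddle the rail line. I push slowly.

play_rows:
  targets: [-0.02,0,0,0,-0.02,0,0,0,-0.03,0,0,0,-0.03,0,0,0,-0.03,0,0,0,-0.03,0,0,0,-0.03,0,0,0,-0.03,0,0,0,-0.03,0,0,0,-0.03,0,0,0,-0.02,0,0,0,-0.01,0,0,0]

```text
time_s: 10.48
eef_pos: [0.5468, 0.1062, 0.1125]
tcp_rot: [-3.141, 0.0, 3.08]
wrist_force: [-4.3, 0.0, 4.0]
finger_gap: 1.0
grasp_force: 2.4
```

```bash
python3 -c "
from h import *
go(st2w(-.03,-.002),.113,176.6)
s,W=report(st2w(-.05,0))"
```

```text
shares [-0.364 -0.002 -0.003] turn -0.001 at st [-0.0846 -0.0016] 0.1125 yaw 176.49 F [-4.3  0.   4. ] t 10.5
caddy (st mm) (array([-43.4, -52.7]), array([52.7, 31.9]), 4.56)
strap mm (array([-21.7, -35.1]), array([6.7, 0.1]), 5.67) yrange [-68.46862272 -34.94587093]
rail y mm 0.10242466563667654 (array([56.1,  0.1]), array([26.6, 13.3]), 5.47)
```

```bash
python3 -c "
from h import *
s,W,m=look(st2w(-.05,0)); s2=robot.snapshot('scene'); W2=cloud(s2)
for w in (W,W2):
  x=(w[...,:2]-E0)@X; y=(w[...,:2]-E0)@Y
  k=(abs(x+.045)<.035)&(y>-.066)&(y<-.032)&(w[...,2]>.12)&(w[...,2]<.15)
  for a in np.arange(-.08,-.01,.01):
    q=k&(x>a)&(x<a+.01)
    if q.sum()>2: print(round(a,3),q.sum(),np.round(np.percentile(w[q][:,2],[10,50,90]),4))
  print()
cv2.imwrite('pics/s6.png',cv2.resize(s2['frame'][130:280,180:380],None,fx=4,fy=4,interpolation=2)[:,:,::-1])
"
```

```text
-0.07 23 [0.1233 0.1318 0.1336]
-0.06 20 [0.1248 0.1325 0.1341]
-0.05 28 [0.1311 0.1327 0.1342]
-0.04 21 [0.1229 0.1308 0.1328]
-0.03 24 [0.1224 0.1322 0.1385]
-0.02 16 [0.1217 0.123  0.1251]

-0.08 52 [0.1221 0.1339 0.1475]
-0.07 24 [0.1238 0.1314 0.141 ]
-0.06 28 [0.1226 0.1314 0.1402]
-0.05 30 [0.1252 0.1312 0.1398]
-0.04 24 [0.1252 0.1317 0.1391]
-0.03 39 [0.1227 0.1291 0.1376]
-0.02 29 [0.1206 0.1224 0.1396]
```

View pics/s6.png

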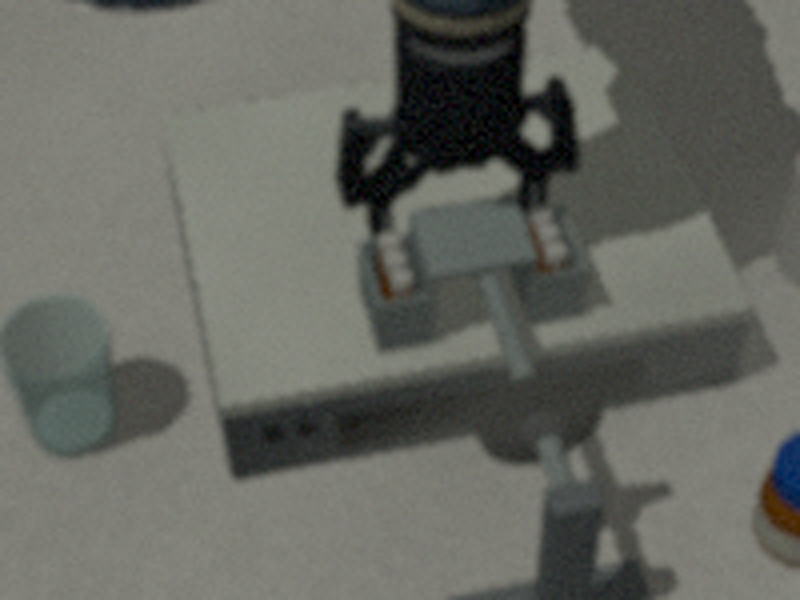

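The scene view shows the caddy level and straddling the rail (tip at (490,280), tunnel 430–525), with both fingers behind the pockets. I lower the push point a little and carry on.

play_rows:
  targets: [0.02,0,0,0,0,0,0.04,0,-0.02,0,0,0,-0.02,0,0,0,-0.025,0,0,0,-0.025,0,0,0,-0.025,0,0,0,-0.025,0,0,0,-0.025,0,0,0,-0.025,0,0,0,-0.02,0,0,0,-0.01,0,0,0]

```text
time_s: 11.63
eef_pos: [0.5767, 0.1044, 0.1066]
tcp_rot: [-3.142, 0.0, 3.08]
wrist_force: [-2.7, 1.1, 0.6]
finger_gap: 0.999
grasp_force: 1.3
```

play_rows:
  targets: [-0.01,0,0,0,-0.02,0,0,0,-0.025,0,0,0,-0.025,0,0,0,-0.025,0,0,0,-0.025,0,0,0,-0.025,0,0,0,-0.025,0,0,0,-0.02,0,0,0,-0.01,0,0,0]

```text
time_s: 12.47
eef_pos: [0.6082, 0.1025, 0.1064]
tcp_rot: [-3.141, -0.0, 3.08]
wrist_force: [-2.2, 0.9, -0.6]
finger_gap: 1.0
grasp_force: 0.9
```

```bash
cat >> h.py <<'E'
def side(x0):
    s2=robot.snapshot('scene'); w=cloud(s2)
    x=(w[...,:2]-E0)@X; y=(w[...,:2]-E0)@Y
    for nm,a,b in(("R",-.064,-.034),("L",.034,.064),("strapR",-.028,-.01),("strapL",.01,.028)):
        k=(y>a)&(y<b)&(w[...,2]>.11)&(w[...,2]<.15)&(abs(x-x0)<.02)
        if k.sum()>5: print(nm,k.sum(),np.round(np.median(w[k],0),4))
    return s2,w
E
python3 -c "
from h import *
go(st2w(.018,-.002),.107,176.6)
report(st2w(.03,0)); side(.03)"
```

```text
shares [-0.274 -0.001 -0.004] turn -0.001 at st [-0.0232 -0.0017] 0.1064 yaw 176.49 F [-2.2  0.9 -0.6] t 12.5
caddy (st mm) (array([ 21.8, -61.1]), array([48.4, 21.7]), 10.02)
strap mm (array([0., 0.]), array([0., 0.]), 0.0) yrange [-68.52080457 -46.53188437]
rail y mm None 
R 166 [0.6635 0.0519 0.1238]
L 150 [0.6688 0.1466 0.1199]
strapR 111 [0.6616 0.0821 0.1379]
strapL 121 [0.6644 0.121  0.1377]
```

play_rows:
  targets: [-0.015,0,0,0,-0.015,0,0,0,-0.02,0,0,0,-0.02,0,0,0,-0.02,0,0,0,-0.02,0,0,0,-0.02,0,0,0,-0.015,0,0,0,-0.01,0,0,0,0,0,0,0,0,0,0,0]

```text
time_s: 13.48
eef_pos: [0.6312, 0.1011, 0.1067]
tcp_rot: [3.142, 0.001, 3.08]
wrist_force: [-1.9, 0.6, 0.5]
finger_gap: 0.998
grasp_force: 0.7
```

```bash
python3 -c "
from h import *
go(st2w(.018,-.002),.107,176.6)
s,w=side(.05); cv2.imwrite('pics/s7.png',cv2.resize(s['frame'][130:280,180:380],None,fx=4,fy=4,interpolation=2)[:,:,::-1])"
```

```text
shares [-0.121 -0.002 -0.002] turn -0.001 at st [-0.0001 -0.0017] 0.1067 yaw 176.5 F [-1.9  0.6  0.5] t 13.5
R 170 [0.6861 0.0515 0.1232]
L 144 [0.6888 0.1458 0.12  ]
strapR 110 [0.6803 0.0806 0.1365]
strapL 102 [0.6817 0.1186 0.1368]
```

View pics/s7.png

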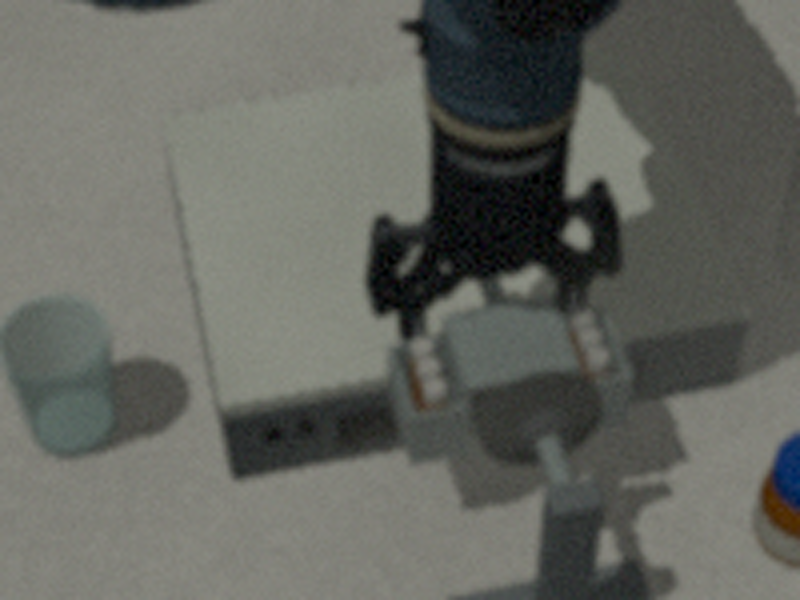

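The caddy hangs level on the rail, with the buffer at (535,415) just ahead. I approach it slowly.

play_rows:
  targets: [-0.01,0,0,0,-0.01,0,0,0,-0.01,0,0,0,-0.01,0,0,0,-0.01,0,0,0,-0.01,0,0,0,-0.01,0,0,0,-0.006,0,0,0,-0.006,0,0,0,-0.006,0,0,0,-0.006,0,0,0,0,0,0,0]

```text
time_s: 14.53
eef_pos: [0.6452, 0.1002, 0.1066]
tcp_rot: [-3.142, 0.0, 3.08]
wrist_force: [-3.2, -0.2, 2.9]
finger_gap: 1.0
grasp_force: 1.5
```

play_rows:
  targets: [-0.006,0,0,0,-0.006,0,0,0,-0.006,0,0,0,0,0,0,0]

```text
time_s: 14.87
eef_pos: [0.6479, 0.1001, 0.1066]
tcp_rot: [-3.141, 0.0, 3.08]
wrist_force: [-3.1, -0.1, 2.6]
finger_gap: 1.001
grasp_force: 1.6
```

play_rows:
  targets: [-0.006,0,0,0,-0.006,0,0,0,0,0,0,0]

```text
time_s: 15.12
eef_pos: [0.6483, 0.0999, 0.1064]
tcp_rot: [-3.141, -0.002, 3.081]
wrist_force: [-8.2, 0.4, 4.2]
finger_gap: 0.998
grasp_force: 4.2
```

Contact: the force rose to 8 N and the arm stalled at the expected spot. I back off straight away and rise clear.

play_rows:
  targets: [0.02,0,0,0,0.04,0,0,0,0.15,0,0,0,0.2,0,0,0,0.2,0,0,0,0.2,0,0,0,0.2,0,0,0,0,0,-0.2,0,0,0,-0.2,0,0,0,-0.2,0,0,0,-0.1,0,0,0,0,0]

```text
time_s: 16.12
eef_pos: [0.5001, 0.1096, 0.2155]
tcp_rot: [3.14, 0.007, 3.08]
wrist_force: [-0.2, 0.9, 0.8]
finger_gap: 1.0
grasp_force: 0.0
```

```bash
python3 -c "
from h import *
go(st2w(-.1,0),.2,176.6)
s,W=report(st2w(.055,0)); s2,w=side(.056)
for v in (W,w):
  x=(v[...,:2]-E0)@X; y=(v[...,:2]-E0)@Y
  k=(abs(y)<.03)&(v[...,2]>.15)&(v[...,2]<.175)&(x>.05)&(x<.13); print('buf x',np.percentile(x[k],[3,50,97]))
  k=(abs(y)<.06)&(abs(y)>.04)&(v[...,2]>.115)&(v[...,2]<.15)&(x>0)&(x<.12); print('caddy x',np.percentile(x[k],[1,50,99]))
a=cv2.resize(s['frame'][120:240,190:310],(560,560),interpolation=2); cv2.imwrite('pics/t8.png',a[:,:,::-1])"
```

```text
shares [-0.209  0.007  0.103] turn -0.001 at st [-0.1314 -0.001 ] 0.2155 yaw 176.5 F [-0.2  0.9  0.8] t 16.1
caddy (st mm) (array([90.6, -1.4]), array([126.6, 132. ]), 0.04)
strap mm (array([90.9, -0. ]), array([126.7,  64.8]), 1.49) yrange [-66.99104621  64.17411271]
rail y mm -0.10030414201917125 (array([35.3,  0. ]), array([29.6, 69.2]), 89.54)
R 124 [0.6856 0.0515 0.1241]
L 129 [0.6916 0.1458 0.1277]
strapR 103 [0.6835 0.0801 0.1357]
strapL 91 [0.6857 0.1192 0.1384]
buf x [0.08383345 0.08818364 0.09318149]
caddy x [0.0277226  0.05452649 0.08302516]
buf x [0.08590689 0.09335085 0.09608335]
caddy x [0.03073754 0.06174283 0.08564511]
```

View pics/t8.png

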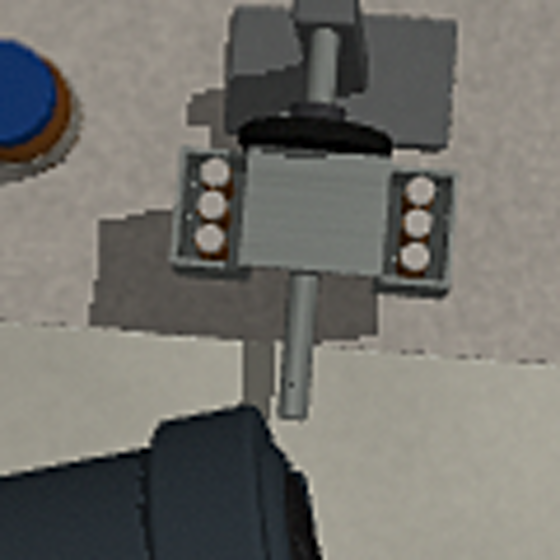

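The caddy hangs from the rail with its strap (245–390, 150–275) against the black buffer (240–390, 135). It is centred to about 1.5 mm, tilted about 0.06 rad, with a front gap of roughly 1 mm or less, and the arm is clear. I hand in.

```bash
python3 -c "
from bench import robot
print(robot.close_job())"
```

```text
the job is handed in; nothing more can be done
None
```

I handed the job in after about 16 s of robot time: by camera the caddy hangs near level on the rail, about 1.5 mm off centre, its front within about 1 mm of the buffer after a touch of about 8 N at the wrist, with the arm clear; no verdict was returned.

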